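Show the faced end of a clamped pipe nipple to the inspection camera

TASK

Swing the toggle clamp on the fixture fully open, then lift the pipe nipple out of its V rests and hold it up to the inspection camera on the stand: the end that pointed away from the clamp must face the lens squarely, centred in front of it and 12 cm away from it. Do not knock the camera or the things standing around, and finish while still holding the nipple there, steady in the air with only the gripper touching it.

Things in the scene. Friction and masses are not known exactly. Their poses are not given: they have to be found in the camera images.
- fixture: Fixed dark steel plate 190 x 90 x 10 mm with two V rests and, on a grey riser, a toggle clamp. Origin on the table under the middle of the rests; x runs along the seated nipple from the clamp to the nipple's free end, z up; plate from x = -145 to +45 mm. Rests at x = +-22 mm, 8 mm thick, +-24 mm wide, 44 mm high; 36 mm free between them for fingers. Riser at x = -134 to -60 mm, 64 mm high.
- nipple: Dark grey steel pipe nipple (tube threaded at both ends), 34 mm in diameter, 60 mm long, 0.12 kg, lying level in the V rests, axis 48 mm above the table. Origin: middle of the end next to the clamp; z runs along the tube to the end that points away from the clamp (the end to show). Its middle, z = 30 mm, can be gripped from above between the rests, across the tube.
- nipple_face (a point): Middle of the nipple's end that points away from the clamp, the end to show to the camera; its z axis points straight out of that end.
- clamp_grip (a point): Middle of the red grip of the toggle clamp: an upright bar about 20 x 20 mm and 60 mm long; with the clamp shut it stands 82 mm straight above the hinge, with its middle about 180 mm and its top about 210 mm above the table.
- clamp_hinge (a point): Centre of the clamp's hinge, 98 mm above the table, on the fixture's x axis at x = -104 mm. The hinge axis is level and parallel to the fixture's y axis.
- clamp_lever (a joint): Clamp lever, rad: 0 shut (grip upright, arm level, pad on the nipple), 1.48 fully open (grip level, pointing to fixture -x; arm upright, its spindle ending about 60 mm from the nipple's middle). Opening swings the grip away from the nipple and down on an 82 mm radius. Light friction, no spring: it stays where it is left; under 2 N at the grip.
- lens (a point): Middle of the front of the inspection camera (62 mm ring light round its lens), about 26 cm above the table on a post behind it, looking down at a slant of 0.25 to 0.6 rad. The camera looks along the point's -x; y is level, z the camera's upward direction. The shown end belongs at x = -120 mm on this axis, the tube along it. The camera, 42 x 42 mm, ends 90 mm behind the point, the post 122 mm.
- camera_stand: The magnetic stand of the camera: a grey block 60 x 50 x 55 mm with a steel post 12 mm thick and 335 mm high at its middle. Origin under the block's middle; the camera looks towards its -x. Not to be knocked.
- spare_nipple: A second nipple of the same kind, standing on end on the table; origin under it. Bystander, to be left alone.
- hex_bolt: Steel hex bolt, 45 mm high with an 18 mm head, standing on its head on the table; origin under it. Bystander, to be left alone.
- oil_can: Aerosol can, 67 mm in diameter and 199 mm high, standing on the table; origin under it. Bystander, to be left alone.
Mind the look-alikes: they are no part of the job. What is shaped like the nipple but red is not meant.

How it is judged (in metres and radians):
On the way, in this order (a step that is already met when the one before it is completed fails the run):
1. the clamp is swung open (lever beyond 1.2 rad) while the nipple still lies in its rests (value of joint clamp_lever above 1.2 rad and distance of nipple from where it was at the start of the episode below 0.01 m), for 0.2 s.
2. the nipple is gripped and lifted clear of the fixture (height (world z) of each of nipple, nipple_face above 0.09 m and contact force between nipple and the fingers above 1 N and contact force between nipple and fixture below 0.1 N), for 0.2 s.
At the end, for the whole second after the job is handed in: Gripper holds the nipple still in the air, nothing else touching it; the end that was away from the clamp faces the lens, 100 to 140 mm off, within 15 mm of the lens axis sideways and up and down, tube axis within 0.17 rad of the lens axis; clamp left open (beyond 1.2 rad) (x of nipple_face in the frame of lens between -0.14 and -0.1 m and y of nipple_face in the frame of lens between -0.015 and 0.015 m and z of nipple_face in the frame of lens between -0.015 and 0.015 m and x of nipple in the frame of lens below -0.15 m and angle between the z axis of nipple_face and the x axis of lens, either way round below 0.17 rad and height (world z) of nipple above 0.09 m and contact force between nipple and the fingers above 1 N and contact force between nipple and fixture below 0.1 N and contact force between nipple and camera_stand below 0.1 N and linear speed of nipple below 0.02 m/s and angular speed of nipple below 0.15 rad/s and value of joint clamp_lever above 1.2 rad); the arm keeps its last pose, push and grip.
It fails at once if the camera or its stand is knocked (over 3 N) (contact force between any of the arm, the fingers, nipple and camera_stand above 3 N).
It fails at once if a bystander is moved by more than 20 mm (distance of any of spare_nipple, hex_bolt, oil_can from where it was at the start of the episode above 0.02 m).
It also fails if it takes over 58 s, if anything falls off the work surface, if the arm or the gripper's body presses on something with over 40 N, if the wrist force passes 120 N, or if a joint passes its speed limit or range.

ROBOT

A 6-joint arm with a two-finger parallel gripper is mounted at the origin on a cart in front of the work surface, level with it; the furniture and walls round the work are solid. World frame = base frame: x ahead of the robot, y to its left, z up, the work surface at z = 0. Lengths are in mm, angles in rad, forces in N, time in s.
With the tool pointing down it reaches from about 400 to 925 mm from the base axis. Payload 12.5 kg.
Tool frame: the origin (TCP) lies on the mounting face of the last link; the fingertips stand 190 mm ahead of it and the grasp point (between the pads) lies 171 mm ahead of it; z points along the fingers, y is the line along which they close (so a half turn about z gives the same grasp; the last joint's range is limited). The gripper opens to 95 mm and grips with 3 to 60 N. Pads are 20 mm wide; open, the fingers measure 119 mm over their backs; the gripper's body (75 mm by 180 mm) begins 59 mm behind the grasp point.
Start: joints at [-1.234, 0.491, 1.559, -0, 1.092, -0.106], TCP at [267.813, -564.713, 404.761] pointing down, gripper open.
Joint ranges: [-3.1, 3.1], [-0.84, 2.19], [0.05, 2.79], [-1.13, 4.28], [0.06, 2.93], [-2.69, 2.69]. Speed limits (rad/s): [2.22, 2.22, 2.79, 3.14, 3.14, 3.14].

INTERFACE

Orientations are given as [roll, pitch, yaw] about the fixed x, y, z axes, in that order (R = Rz(yaw) Ry(pitch) Rx(roll)).
In Python, from cell import env gives the robot as it stands.
- The arm moves only by the tool carry_out, never from a script. Its argument "series" is a list of rows, each a list of 5 numbers: the shift along the tool's x, y, z in m, then the turn about the tool's z in degrees, then the opening, from 0 (shut) to 1 (fully open). A call has 1 to 20 rows; each row is the pose to reach, as a shift and turn from the pose commanded when the call began, along the tool's axes at that moment; what a row does not reach only later rows make up. A row lasts 1/8 s, in which the tool goes at most 62.5 mm and 10.7 degrees, less where a joint would pass 70% of its speed; a pose out of reach is approached as far as the arm can. A call with a gripper value outside its range is refused whole. The fingers move at their own pace and stop on an object; the grip force is fixed at half the most. Time passes only in rows, so rows that repeat a pose let the fingers close. It gives the time, the measured TCP pose, the force, the opening and the grip force at its end, in the units of the state.
- env.state(): the state, without advancing time (a new reading comes with each control period).
- env.read_camera(name): name is "scene" or "top" or "wrist"; returns (picture, depth): 400x640x3 uint8, red, green, blue; 400x640 float32, mm along the optical axis (not along the pixel's ray), 0 where there is no reading.
- env.get_calibration(name): a dict with "intrinsics" (3x3 intrinsics, pixels), "cam_to_world" (4x4, takes a point from camera to world coordinates); the wrist camera has in their place "T_tool_cam" (4x4, takes a point from camera to tool coordinates, whose origin is the TCP and whose axes are the flange's). Camera axes: x right, y up, looking along -z (the intrinsics and any distortion apply to the point x, -y, -z); pixel columns grow to the right and rows downward; lengths in mm; the calibration is good to about 2 mm. The wrist camera is an equidistant fisheye: a pixel r from the principal point sees the ray r / f radians off the axis. A picture is of the moment at which its call begins: read the wrist's pose just before it. get_calibration takes no time and is no camera call.
- env.job_done(): hands the job in; it is judged then, once.
The state is a dict: "t": time; "joints": joint angles; "qvel": joint speeds; "tau": joint torques, N m; "eef_pos": TCP position; "tcp_rot": TCP orientation; "ft_force": force on the tool from outside, world axes, zero at the start; "moment": the same for the moment, N m; "opening": opening from 0.0 (shut) to 1.0 (fully open); "grip_force": force on a finger pad.
Only numpy, scipy, OpenCV 4.12 (cv2) and the standard library are available. Lean on these libraries where they do the work, as an engineer would, in place of code of your own. Each camera call takes 0.05 s, during which the arm holds its last target. There are 200 camera calls.

## Working session

There is one attempt and no reset: what is moved stays moved. The work goes in short steps, Python scripts to look and compute and a tool call to move; the robot and the scene stay as the last step left them, time stands still between calls to the robot, and variables do not carry over. Pictures are saved under pics/ and viewed, at most 10 in all, crops included, and the job is handed in when it is done.

Besides the shell and the picture viewer there is one more tool, called after ">>>" as name(argument=value, ...), one argument or row to a line, values as JSON. carry_out: Moves the arm, as the interface text tells. Its arguments: {"type":"object","properties":{"series":{"type":"array","items":{"type":"array","items":{"type":"number"}}}},"required":["series"]}

```bash
mkdir -p pics; ls; python3 - <<'E'
from cell import env
import cv2,numpy as np
s=env.state();print(s)
for n in("scene","top"):
    p,d=env.read_camera(n);cv2.imwrite(f"pics/{n}0.png",p[:,:,::-1]);np.savez(f"{n}0.npz",p=p,d=d)
    c=env.get_calibration(n);print(n,c)
print(env.get_calibration("wrist"))
E
```

```text
pics
{'t': 0.0, 'joints': array([-1.23360766e+00,  4.91552894e-01,  1.55947539e+00, -8.81717983e-06,
        1.09170358e+00, -1.05578870e-01]), 'qvel': array([-0.00078172, -0.00159763,  0.00028153,  0.00135777,  0.00131197,
        0.00193143]), 'tau': array([-1.60265372e-04, -6.12641501e+01, -2.58186615e+01,  6.93508959e-02,
        4.82740975e-02, -3.68672738e-05]), 'eef_pos': array([ 267.79376558, -564.67520133,  404.15683795]), 'tcp_rot': array([-3.14045896e+00, -1.12276929e-04,  4.42771537e-01]), 'ft_force': array([ 0.10509303,  0.31707498, -0.50605661]), 'moment': array([-0.01506699, -0.02468113,  0.00237485]), 'grip_force': 0.0, 'opening': 0.9988567787112936}
scene {'intrinsics': array([[438.11896497,   0.        , 324.30149914],
       [  0.        , 438.11896497, 196.82290325],
       [  0.        ,   0.        ,   1.        ]]), 'cam_to_world': array([[-6.86443751e-01,  4.82331979e-01, -5.44197427e-01,
         5.65106114e+01],
       [-7.26980092e-01, -4.37509651e-01,  5.29230811e-01,
         5.56668812e+02],
       [ 1.71733180e-02,  7.58907878e-01,  6.50971512e-01,
    
[... 466 characters left out ...]
],
       [ 2.06680721e-03,  3.76753351e-02,  9.99287895e-01,
         1.47351452e+03],
       [ 0.00000000e+00,  0.00000000e+00,  0.00000000e+00,
         1.00000000e+00]])}
{'intrinsics': array([[309.70691629,   0.        , 323.56807726],
       [  0.        , 309.70691629, 198.68169335],
       [  0.        ,   0.        ,   1.        ]]), 'T_tool_cam': array([[ 1.28240150e-03,  9.65078131e-01,  2.61959075e-01,
         7.29032026e+01],
       [ 9.99998463e-01, -1.55084693e-03,  8.18024453e-04,
         1.56746334e-01],
       [ 1.19571594e-03,  2.61957624e-01, -9.65078636e-01,
         1.92669884e+01],
       [ 0.00000000e+00,  0.00000000e+00,  0.00000000e+00,
         1.00000000e+00]])}
```

View pics/scene0.png

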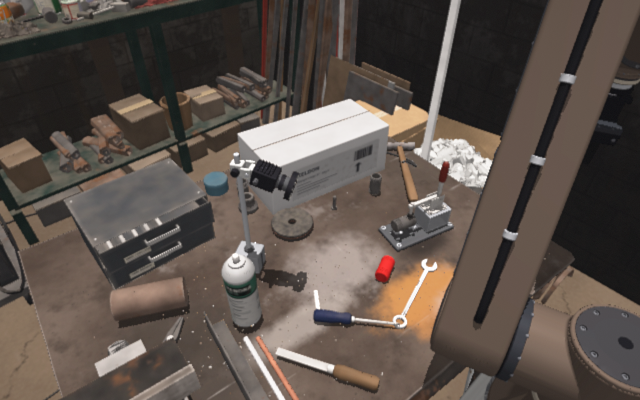

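View pics/top0.png

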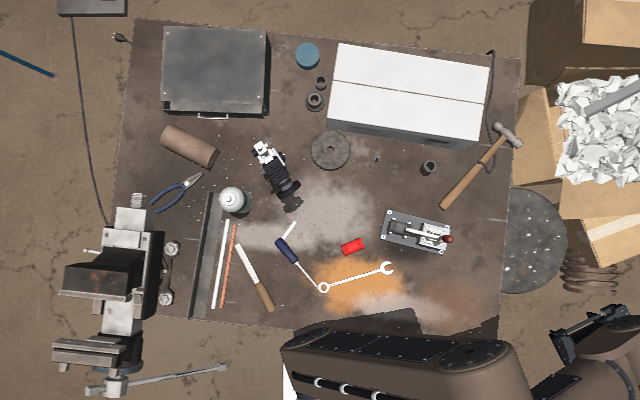

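The scene view shows the fixture with its clamp at about (418,225), red grip at (444,172), and the camera head at about (270,178) on the post at (245,210). In the top view the fixture is at (417,232), with the nipple at (398,227) on the left and the grip at (447,239) on the right. The inspection camera is at (275,170) with its ring at (288,188).

The look-alikes are:
- the red one at (352,246) top
- a standing one at (428,168)
- others at (315,100) and (320,83)

The one meant lies in the rests at (398,227).

```bash
cat > h.py <<'E'
import numpy as np,cv2
from cell import env
def world(name,d):
    c=env.get_calibration(name);K=c["intrinsics"];T=c["cam_to_world"]
    v,u=np.mgrid[:400,:640]
    P=np.stack([(u-K[0,2])/K[0,0]*d,-(v-K[1,2])/K[1,1]*d,-d],-1)
    W=P@T[:3,:3].T+T[:3,3];W[d==0]=np.nan
    return W
E
python3 - <<'E'
from h import *
for n in("scene","top"):
    z=np.load(f"{n}0.npz");p=z['p'].astype(int);W=world(n,z['d'].astype(float));X,Y,Z=W[...,0],W[...,1],W[...,2]
    v,u=np.mgrid[:400,:640]
    fx=((u>370)&(u<465)&(v>200)&(v<265)) if n=="top" else ((u>370)&(u<460)&(v>155)&(v<255))
    print(n,"table z",np.nanmedian(Z[(u>280)&(u<340)&(v>200)&(v<225)]) if n=="top" else np.nanmedian(Z[270:280,300:340]))
    m=fx&(Z>6)&(Z<15)
    q=W[m][:,:2].astype(np.float32);print("plate",len(q),cv2.minAreaRect(q))
    red=fx&(p[...,0]>90)&(p[...,1]<50)&(p[...,2]<50)
    print("red",red.sum(),np.nanmedian(W[red],0),np.nanpercentile(W[red],[5,95],0).round(1).tolist())
    cam=((u>235)&(u<310)&(v>130)&(v<220)) if n=="top" else ((u>225)&(u<305)&(v>150)&(v<300))
    for lo,hi in((40,70),(180,230),(230,260),(260,290),(290,320),(320,360)):
        m=cam&(Z>lo)&(Z<hi); 
        if m.any():print("cam",lo,hi,m.sum(),np.nanmedian(W[m],0).round(1),np.nanpercentile(W[m],[3,97],0).round(0).tolist())
    for k,(a,b) in {"fix":(slice(195,270),slice(365,470)),"cam":(slice(130,225),slice(225,320))}.items() if n=="top" else {"fix":(slice(150,260),slice(365,465)),"cam":(slice(145,225),slice(225,305))}.items():
        cv2.imwrite(f"pics/{n}_{k}.png",cv2.resize(z['p'][a,b,::-1],None,fx=4,fy=4,interpolation=cv2.INTER_CUBIC))
A=[cv2.resize(cv2.imread(f"pics/{n}_{k}.png"),(400,300)) for n in("top","scene") for k in("fix","cam")]
cv2.imwrite("pics/mos.png",np.vstack([np.hstack(A[:2]),np.hstack(A[2:])]))
E
```

```text
scene table z -0.8120731437368249
plate 1033 ((598.6242065429688, -282.7676696777344), (203.48385620117188, 382.1329345703125), 58.7772216796875)
red 18 [ 476.2241386 -266.0960712  203.0684082] [[472.1, -271.1, 199.4], [482.3, -262.3, 206.1]]
cam 40 70 788 [724.2 153.8  54.3] [[661.0, -55.0, 41.0], [922.0, 207.0, 68.0]]
cam 180 230 280 [586.2 277.5 185.6] [[571.0, 182.0, 181.0], [696.0, 296.0, 225.0]]
cam 230 260 77 [691.2 185.7 246.7] [[592.0, 115.0, 231.0], [697.0, 190.0, 259.0]]
cam 260 290 380 [618.5 157.5 279. ] [[581.0, 116.0, 263.0], [693.0, 189.0, 289.0]]
cam 290 320 1171 [643.4 162.4 305.4] [[586.0, 119.0, 291.0], [695.0, 201.0, 317.0]]
cam 320 360 53 [692.  185.9 329.7] [[689.0, 179.0, 320.0], [699.0, 190.0, 336.0]]
top table z 0.6986883298554858
plate 1125 ((489.20831298828125, -230.52919006347656), (268.207763671875, 181.07325744628906), 89.8396987915039)
red 14 [ 480.09980674 -267.46328335  206.21383885] [[470.0, -274.9, 201.4], [485.1, -265.5, 209.8]]
cam 40 70 127 [702.  176.8  55.4] [[552.0, 150.0, 41.0], [726.0, 264.0, 66.0]]
cam 180 230 15 [688.9 182.1 206.9] [[572.0, 176.0, 180.0], [694.0, 262.0, 226.0]]
cam 230 260 4 [653.7 158.6 244. ] [[601.0, 117.0, 233.0], [691.0, 179.0, 257.0]]
cam 260 290 85 [611.  121.5 284.7] [[580.0, 93.0, 265.0], [658.0, 147.0, 290.0]]
cam 290 320 939 [641.3 149.3 309.1] [[587.0, 104.0, 292.0], [699.0, 194.0, 319.0]]
cam 320 360 46 [689.2 178.1 331.4] [[646.0, 142.0, 320.0], [698.0, 187.0, 339.0]]
```

View pics/mos.png

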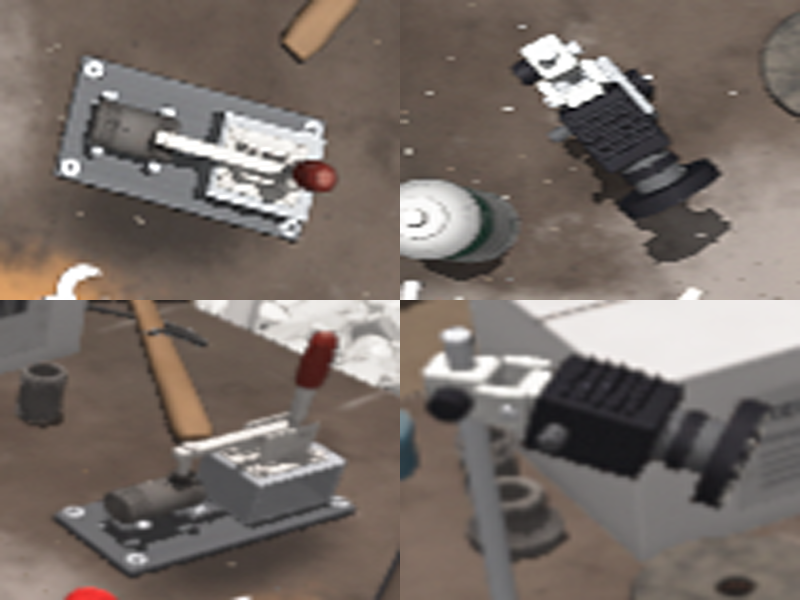

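The crops confirm it: the dark nipple lies in the rests under the clamp pad at mosaic (130,125), which is top pixel (399,226). The red grip stands at the right end. The camera's ring faces down and to the right.

The moves only yaw the tool, so I'll have to tilt the nipple in the grip by pressing its shown end on an edge. The white box is a candidate for that edge.

```bash
python3 - <<'E'
from h import *
z=np.load("top0.npz");p=z['p'].astype(int);W=world("top",z['d'].astype(float))
c=env.get_calibration("top");K=c["intrinsics"];T=c["cam_to_world"]
def ray(u,v,h):
    r=T[:3,:3]@np.array([(u-K[0,2])/K[0,0],-(v-K[1,2])/K[1,1],-1]);return (T[:3,3]+r*(h-T[2,3])/r[2])[:2]
C=[ray(u,v,10) for u,v in((386.5,209.5),(380.2,239.5),(443,255.5),(450.3,225.5))]
print(np.round(C,1),[round(float(np.linalg.norm(C[i]-C[(i+1)%4])),1) for i in range(4)])
mid=np.mean(C,0);d=(C[0]+C[1])/2-(C[2]+C[3])/2;d/=np.linalg.norm(d)
print("yaw deg",np.degrees(np.arctan2(d[1],d[0])),"origin",mid+50*d,"hinge",mid-54*d)
# nipple points: z 55..68 near
for n in("top","scene"):
    zz=np.load(f"{n}0.npz");W=world(n,zz['d'].astype(float));o=mid+50*d
    q=(W[...,:2]-o);fx=q@d;fy=q@np.array([-d[1],d[0]])
    m=(abs(fx)<40)&(abs(fy)<17)&(W[...,2]>54)&(W[...,2]<70);print(n,"nipple",m.sum(),np.percentile(fx[m],[2,98]),np.percentile(fy[m],[3,50,97]),W[m][:,2].max())
    m=(abs(fx+97)<45)&(abs(fy)<50)&(W[...,2]>58)&(W[...,2]<70);print("riser",np.percentile(fx[m],[2,98]),np.percentile(fy[m],[2,98]))
    m=(fx<0)&(fx>-130)&(abs(fy)<30)&(W[...,2]>105)&(W[...,2]<215);print("arm/grip",np.percentile(fy[m],[5,50,95]))
    # white box
    m=(W[...,0]>600)&(W[...,1]<60)&(W[...,1]>-350)&(W[...,2]>50);zs=W[m][:,2];print("box z",np.percentile(zs,[10,50,90]))
    t=m&(abs(W[...,2]-np.median(zs))<4);print(cv2.minAreaRect(W[t][:,:2].astype(np.float32)),cv2.boxPoints(cv2.minAreaRect(W[t][:,:2].astype(np.float32))).round().tolist())
    # camera body/top fins
    post=(W[...,2]>324)&(W[...,0]>600)&(W[...,1]>100)&(W[...,1]<230);print("posttop",np.nanmedian(W[post],0).round(1))
E
```

```text
[[ 555.7 -141.7]
 [ 469.6 -122.7]
 [ 422.7 -302.5]
 [ 508.6 -324.8]] [88.1, 185.8, 88.7, 189.0]
yaw deg 75.47911572612955 origin [ 501.66205025 -174.5346832 ] hinge [ 475.58583108 -275.21253973]
top nipple 196 [-27.62687057  30.2972775 ] [-16.0039063   -1.47041365  12.01163459] 69.99706300845514
riser [-130.91551126  -59.27515454] [-31.24492919  27.08420787]
arm/grip [-11.29758816  -2.02746649   7.57481282]
box z [146.20983459 165.41464801 169.05959965]
((858.876708984375, -175.15650939941406), (383.670654296875, 201.81797790527344), 80.55223846435547) [[728.0, -348.0], [927.0, -381.0], [990.0, -2.0], [791.0, 31.0]]
posttop [692.  180.9 335. ]
scene nipple 177 [-23.34907016  33.60365208] [-13.20806731   1.89099466  10.62023579] 69.98160781672277
riser [-127.86130934  -55.53158473] [-20.99807249  26.38196572]
arm/grip [-7.91813679 -0.3240861   6.16675722]
box z [ 79.02815422 157.19630895 166.30333335]
((1650.36572265625, -145.0024871826172), (1841.9088134765625, 400.6582336425781), 0.28029322624206543) [[728.0, 51.0], [730.0, -350.0], [2572.0, -341.0], [2570.0, 60.0]]
posttop [692.3 185.9 332.1]
```

The measurements agree with the description:
- **Fixture:** plate measured 188 × 88 mm; origin about (502,-175), yaw 75.5°.
- **Box:** top at z ≈ 165, front edge from (728,-348) to (791,31).

Next I go above the inner side of the red grip with the fingers shut.

>>> carry_out(
  series=[
    [0.02,-0.012,-0.04,-6,0],
    [0.062,-0.037,-0.07,-14,0],
    [0.104,-0.062,-0.07,-22,0],
    [0.146,-0.087,-0.07,-30,0],
    [0.188,-0.112,-0.07,-38,0],
    [0.23,-0.137,-0.07,-45,0],
    [0.272,-0.162,-0.07,-50,0],
    [0.31,-0.185,-0.07,-50,0],
    [0.334,-0.199,-0.07,-50,0],
    [0.334,-0.199,-0.07,-50,0],
    [0.334,-0.199,-0.07,-50,0],
  ],
)

```text
t: 1.48
eef_pos: [484.1, -242.2, 474.6]
tcp_rot: [-3.141, 0.0, 1.316]
ft_force: [-0.5, -0.2, 0.3]
opening: 0.008
grip_force: 0.0
```

```bash
cat >> h.py <<'E'
def wristcloud(tag=None):
    from scipy.spatial.transform import Rotation as R
    s=env.state();p,d=env.read_camera("wrist");d=d.astype(float)
    c=env.get_calibration("wrist");K=c["intrinsics"];v,u=np.mgrid[:400,:640]
    x=(u-K[0,2])/K[0,0];y=(v-K[1,2])/K[1,1];r=np.hypot(x,y)+1e-9
    k=np.tan(np.minimum(r,1.5))/r
    P=np.stack([x*k*d,-y*k*d,-d],-1)
    Tc=c["T_tool_cam"];P=P@Tc[:3,:3].T+Tc[:3,3]
    W=P@R.from_euler("xyz",s["tcp_rot"]).as_matrix().T+s["eef_pos"];W[(d==0)|(r>1.45)]=np.nan
    if tag:cv2.imwrite(f"pics/{tag}.png",p[:,:,::-1])
    return p,W
O=np.array([501.7,-174.5]);D=np.array([np.cos(np.radians(75.5)),np.sin(np.radians(75.5))]);E2=np.array([-D[1],D[0]])
def fix(W):
    q=W[...,:2]-O;return q@D,q@E2,W[...,2]
E
python3 - <<'E'
from h import *
p,W=wristcloud("w1");np.savez("w1.npz",p=p,W=W)
fx,fy,fz=fix(W);p=p.astype(int)
red=(p[...,0]>80)&(p[...,1]<50)&(p[...,2]<50)&(fz>120)&(abs(fy)<40)&(fx<-60)
print("red",red.sum(),[np.percentile(a[red],[3,50,97]).round(1).tolist() for a in(fx,fy,fz)] if red.any() else 0)
m=(abs(fx)<40)&(abs(fy)<17)&(fz>54)&(fz<66);print("nip",m.sum(),[np.percentile(a[m],[3,50,97]).round(1).tolist() for a in(fx,fy,fz)])
m=(fz>8)&(fz<13)&(fx>-160)&(fx<60)&(abs(fy)<55);print("plate",cv2.minAreaRect(np.stack([fx[m],fy[m]],1).astype(np.float32)),np.median(fz[m]))
E
```

```text
red 0 0
nip 865 [[-26.2, 5.5, 29.8], [-16.2, -1.0, 12.0], [55.0, 62.8, 65.7]]
plate ((-47.658905029296875, -2.7770538330078125), (90.1523208618164, 188.49951171875), 89.40017700195312) 10.705156720795884
```

View pics/w1.png

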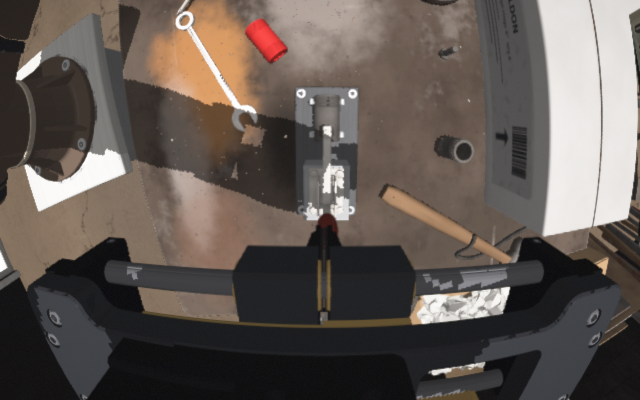

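The wrist view shows the shut fingers at (325,280), directly above and in front of the red grip at (326,222). The nipple is at (325,110) in line ahead, and the bystander nipple at (455,150) is well clear. Next I descend beside the grip.

>>> carry_out(
  series=[
    [0,0.002,0.03,0,0],
    [0,0.002,0.06,0,0],
    [0,0.002,0.09,0,0],
    [0,0.002,0.11,0,0],
    [0,0.002,0.11,0,0],
  ],
)

```text
t: 2.15
eef_pos: [485.8, -243.1, 363.7]
tcp_rot: [-3.139, -0.001, 1.314]
ft_force: [-0.2, -0.1, 0.7]
opening: 0.002
grip_force: 0.0
```

>>> carry_out(
  series=[
    [-0.01,0,-0.005,0,0],
    [-0.018,0,-0.005,0,0],
    [-0.026,0,-0.005,0,0],
    [-0.036,0,-0.0045,0,0],
    [-0.045,0,-0.003,0,0],
    [-0.054,0,0,0,0],
    [-0.062,0,0.0035,0,0],
    [-0.069,0,0.008,0,0],
    [-0.076,0,0.013,0,0],
    [-0.082,0,0.018,0,0],
    [-0.087,0,0.024,0,0],
    [-0.092,0,0.031,0,0],
    [-0.097,0,0.038,0,0],
    [-0.1,0,0.044,0,0],
    [-0.102,0,0.049,0,0],
    [-0.104,0,0.054,0,0],
    [-0.104,0,0.056,0,0],
    [-0.104,0,0.056,0,0],
  ],
)

```text
t: 4.4
eef_pos: [460.0, -342.9, 308.7]
tcp_rot: [-3.142, -0.0, 1.316]
ft_force: [0.4, -0.6, -0.3]
opening: 0.007
grip_force: 0.0
```

>>> carry_out(
  series=[
    [0,0,-0.04,0,0],
    [0,0,-0.09,0,0],
    [0,0,-0.14,0,0.3],
    [0,0,-0.18,0,0.7],
    [0.05,0,-0.18,0,1],
    [0.1,0,-0.18,0,1],
    [0.14,0,-0.18,0,1],
    [0.173,0,-0.18,0,1],
    [0.173,0,-0.18,0,1],
    [0.173,0,-0.18,0,1],
  ],
)

```text
t: 5.65
eef_pos: [503.6, -175.9, 488.9]
tcp_rot: [3.141, 0.0, 1.316]
ft_force: [-0.3, 0.3, -0.1]
opening: 0.787
grip_force: 0.0
```

```bash
python3 - <<'E'
from h import *
s=env.state();print(s["eef_pos"],s["tcp_rot"],s["opening"],fix(s["eef_pos"]))
p,W=wristcloud("w2")
t,d=env.read_camera("scene");Ws=world("scene",d.astype(float))
cv2.imwrite("pics/s2.png",np.hstack([cv2.resize(t[120:290,345:500,::-1],(400,400)),cv2.resize(p[:,:,::-1],(400,400))]))
for W in(W,Ws):
    fx,fy,fz=fix(W)
    m=(abs(fx)<34)&(abs(fy)<17)&(fz>54)&(fz<67);print("nip",m.sum(),[np.percentile(a[m],[3,50,97]).round(1).tolist() for a in(fx,fy,fz)])
    m=(fx>-240)&(fx<-30)&(abs(fy)<30)&(fz>90)&(fz<230);print("clamp",m.sum(),[np.percentile(a[m],[2,50,98]).round(1).tolist() for a in(fx,fy,fz)] if m.any() else 0)
E
```

```text
[ 503.59761647 -175.86025984  488.86477834] [3.14130973e+00 3.84413327e-04 1.31574357e+00] 0.7872737712650388 (np.float64(-0.8418071371401477), np.float64(-2.1777547696213624), array(488.86477834))
nip 970 [[-25.7, 3.2, 30.2], [-15.7, -2.2, 12.5], [55.8, 63.3, 66.1]]
clamp 817 [[-204.1, -95.9, -58.8], [-13.7, -2.1, 9.2], [99.3, 117.6, 189.4]]
nip 186 [[-23.8, 4.4, 32.8], [-14.5, 0.9, 11.0], [54.9, 61.2, 65.6]]
clamp 345 [[-128.8, -92.6, -58.2], [-15.3, -1.0, 8.5], [91.6, 118.8, 191.5]]
```

View pics/s2.png

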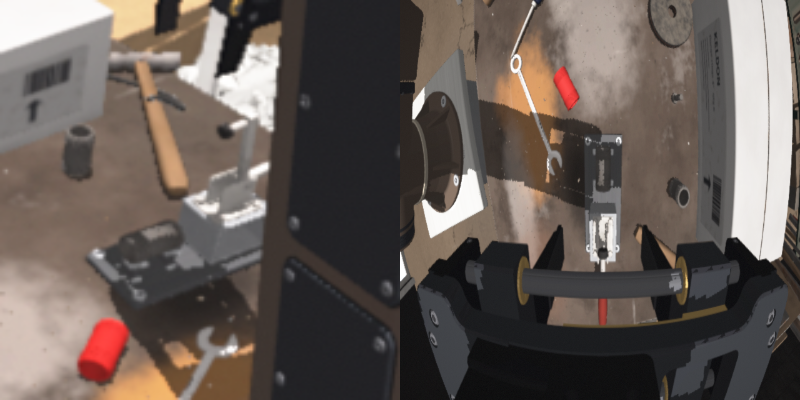

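The clamp is fully open: its arm stands upright with the spindle end at x ≈ -58, and the grip lies level. The nipple is still in its rests. Next I descend and grip it.

>>> carry_out(
  series=[
    [0.003,0,0.05,0,1],
    [0.003,0,0.1,0,1],
    [0.003,0,0.15,0,1],
    [0.003,0,0.2,0,1],
    [0.003,0,0.24,0,1],
    [0.003,0,0.26,0,1],
    [0.003,0,0.27,0,1],
    [0.003,0,0.27,0,1],
    [0.003,0,0.27,0,0],
    [0.003,0,0.27,0,0],
    [0.003,0,0.27,0,0],
    [0.003,0,0.27,0,0],
    [0.003,0,0.27,0,0],
    [0.003,0,0.27,0,0],
    [0.003,0,0.27,0,0],
    [0.003,0,0.27,0,0],
  ],
)

```text
t: 7.75
eef_pos: [505.2, -172.9, 219.1]
tcp_rot: [3.138, 0.001, 1.315]
ft_force: [5.7, -0.9, -0.0]
opening: 0.351
grip_force: 30.0
```

Gripped (opening 33 mm, 30 N). Now I lift and move to where the wrist camera sees the lens.

>>> carry_out(
  series=[
    [0,0,-0.02,0,0],
    [0,0,-0.05,0,0],
    [0,0,-0.09,0,0],
    [0,0,-0.14,0,0],
    [0,0,-0.19,0,0],
    [0,0,-0.23,0,0],
    [0.02,-0.016,-0.26,5,0],
    [0.05,-0.04,-0.261,11,0],
    [0.08,-0.063,-0.261,18,0],
    [0.11,-0.085,-0.261,26,0],
    [0.14,-0.108,-0.261,34,0],
    [0.16,-0.124,-0.261,41,0],
    [0.169,-0.13,-0.261,45,0],
    [0.169,-0.13,-0.261,45,0],
    [0.169,-0.13,-0.261,45,0],
  ],
)

```text
t: 9.62
eef_pos: [421.5, 23.4, 479.6]
tcp_rot: [-3.142, 0.0, 0.532]
ft_force: [-0.4, 0.3, -1.6]
opening: 0.348
grip_force: 30.0
```

```bash
python3 - <<'E'
from h import *
s=env.state();print(s["eef_pos"],s["tcp_rot"],s["opening"])
p,W=wristcloud("w3");np.savez("w3.npz",p=p,W=W,e=s["eef_pos"],r=s["tcp_rot"])
m=(W[...,2]>215)&(W[...,2]<345)&(W[...,0]>540)&(W[...,0]<720)&(W[...,1]>60)&(W[...,1]<240)
v,u=np.where(m);print(m.sum(),u.min(),u.max(),v.min(),v.max())
E
```

```text
[421.45550132  23.41114339 479.56597113] [-3.14154068e+00  4.39036415e-04  5.31584647e-01] 0.34847469472375336Traceback (most recent call last):
  File "<stdin>", line 5, in <module>
    return umr_minimum(a, axis, None, out, keepdims, initial, where)
ValueError: zero-size array to reduction operation minimum which has no identity
```

View pics/w3.png

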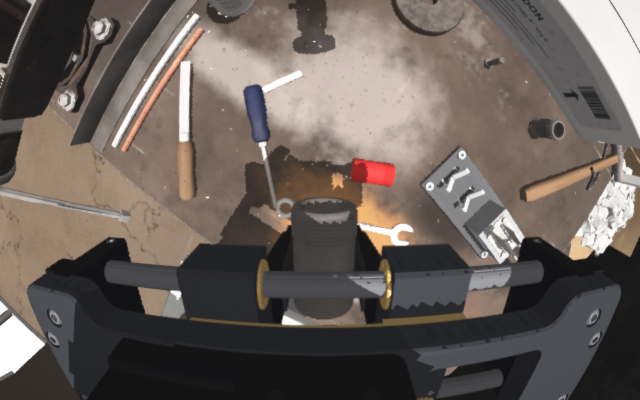

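The picture shows the nipple held level at (325,250) with its open end at (325,205), but only the camera's shadow at (315,30). The wrist camera leans back 15°, so I turn the tool 90° to put the lens at the side of its wide view.

>>> carry_out(
  series=[
    [0.01,0.005,0.01,-10,0],
    [0.02,0.01,0.02,-20,0],
    [0.03,0.015,0.03,-30,0],
    [0.04,0.021,0.04,-40,0],
    [0.041,0.021,0.05,-50,0],
    [0.041,0.021,0.06,-60,0],
    [0.041,0.021,0.06,-70,0],
    [0.041,0.021,0.06,-80,0],
    [0.041,0.021,0.06,-90,0],
    [0.041,0.021,0.06,-90,0],
    [0.041,0.021,0.06,-90,0],
  ],
)

```text
t: 11.05
eef_pos: [467.4, 26.0, 419.6]
tcp_rot: [-3.141, -0.0, 2.097]
ft_force: [-0.5, 0.6, -1.2]
opening: 0.349
grip_force: 30.0
```

```bash
python3 - <<'E'
from h import *
s=env.state();print(s["eef_pos"],s["tcp_rot"])
p,W=wristcloud("w4");np.savez("w4.npz",p=p,W=W,e=s["eef_pos"],r=s["tcp_rot"])
m=(W[...,2]>200)&(W[...,2]<345)&(W[...,0]>540)&(W[...,0]<720)&(W[...,1]>60)&(W[...,1]<240)
print(m.sum())
if m.any():v,u=np.where(m);print(u.min(),u.max(),v.min(),v.max())
E
```

```text
[467.44776381  26.03843626 419.61852924] [-3.14139592e+00 -5.06379681e-05  2.09692193e+00]
5492
566 639 187 282
```

View pics/w4.png

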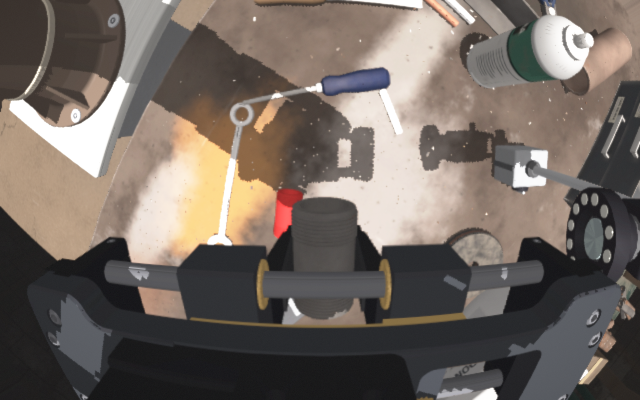

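The ring light with its lens is clearly visible at (597,232), and the stand block is at (522,165). I fit the ring plane and centre from this view.

```bash
python3 - <<'E'
from h import *
z=np.load("w4.npz");W=z["W"]
v,u=np.mgrid[:400,:640]
m=(u>560)&(u<636)&(v>182)&(v<285)&(W[...,2]>200)&(W[...,2]<320)&(W[...,0]<640)&np.isfinite(W[...,0])
P=W[m]
rng=np.random.default_rng(0);best=(0,)
for _ in range(800):
    a=P[rng.choice(len(P),3,False)];n=np.cross(a[1]-a[0],a[2]-a[0]);l=np.linalg.norm(n)
    if l<300:continue
    n/=l;i=abs((P-a[0])@n)<2.
    if i.sum()>best[0]:best=(i.sum(),i)
Q=P[best[1]];c=Q.mean(0);U,S,V=np.linalg.svd(Q-c,full_matrices=False);n=V[2];n*=np.sign(n[0])
h=np.array([-n[1],n[0],0]);h/=np.linalg.norm(h);w=np.cross(n,h)
q=np.stack([(Q-c)@h,(Q-c)@w],1).astype(np.float32)
(cc,r)=cv2.minEnclosingCircle(q);print(len(P),len(Q),"rms",np.std((Q-c)@n),"circle",cc,r,"pct",np.percentile(q,[1,99],0))
ctr=c+cc[0]*h+cc[1]*w;print("centre",ctr,"axis",n,"yaw",np.degrees(np.arctan2(n[1],n[0])),"slant",np.arcsin(n[2]))
k=Q[:,:];print(c)
# scene/top body axis check
for nme in("scene","top"):
    zz=np.load(f"{nme}0.npz");X=world(nme,zz['d'].astype(float))
    rel=X-ctr;al=rel@n;la=rel@h;up=rel@w
    mm=(al>30)&(al<85)&(abs(la)<30)&(abs(up)<35)
    mt=mm&(up>14)&(up<30)
    A=np.stack([al[mt],la[mt],np.ones(mt.sum())],1);sol=np.linalg.lstsq(A,up[mt],rcond=None)[0]
    print(nme,mm.sum(),"lat",np.percentile(la[mm],[3,97]),"up",np.percentile(up[mm],[3,97]),"top slope",sol)
    mr=(abs(al)<25)&(np.hypot(la,up)<45);print("ring",np.percentile(la[mr],[2,98]),np.percentile(up[mr],[2,98]),np.percentile(al[mr],[2,98]))
E
```

```text
5126 2381 rms 0.8276948481098434 circle (-8.261204719543457, -3.0798897743225098) 32.233272552490234 pct [[-27.18215446 -32.4684906 ]
 [ 20.9580307   27.64784851]]
centre [594.92084062 118.69097714 275.05508151] axis [0.79522313 0.54339777 0.26895919] yaw 34.34586647443661 slant 0.27231224010881383
[589.57603812 125.04446262 278.0214822 ]
scene 718 lat [-17.53734611  21.15182039] up [-18.07780564  23.19268321] top slope [ 0.03231583 -0.04932269 17.70203917]
ring [-18.22094732  30.0264865 ] [-19.48793273  29.10036978] [ 0.73243499 24.31717282]
top 437 lat [-22.14238145  22.30364119] up [ 2.44353142 27.12349081] top slope [ 3.49157910e-02 -1.69779114e-02  1.96688085e+01]
ring [-30.41406115  27.39162843] [-12.77583087  31.74120758] [-0.7499905 23.684752 ]
```

The ring fit gives a lens centre of (595,119,275), axis yaw 34°, slant about 0.28, ring radius 32 mm. The line to the post agrees (33.4° yaw, 117 mm). Next I go above the box's front edge to set the tilt.

>>> carry_out(
  series=[
    [0,0,-0.04,5,0],
    [-0.03,0,-0.06,15,0],
    [-0.06,0.01,-0.06,25,0],
    [-0.09,0.03,-0.06,35,0],
    [-0.12,0.05,-0.06,45,0],
    [-0.15,0.07,-0.06,55,0],
    [-0.175,0.09,-0.06,65,0],
    [-0.195,0.115,-0.06,75,0],
    [-0.21,0.14,-0.06,85,0],
    [-0.225,0.16,-0.06,95,0],
    [-0.24,0.175,-0.05,105,0],
    [-0.249,0.184,-0.03,115,0],
    [-0.249,0.184,0,125,0],
    [-0.249,0.184,0,129.6,0],
    [-0.249,0.184,0,129.6,0],
    [-0.249,0.184,0,129.6,0],
  ],
)

```text
t: 13.1
eef_pos: [752.0, -95.5, 420.1]
tcp_rot: [3.141, -0.001, -0.16]
ft_force: [-0.0, 0.2, -1.1]
opening: 0.349
grip_force: 30.0
```

```bash
python3 - <<'E'
from h import *
s=env.state();print(s["eef_pos"],s["tcp_rot"],s["opening"])
p,W=wristcloud("w5");np.savez("w5.npz",p=p,W=W,e=s["eef_pos"],r=s["tcp_rot"])
a=s["tcp_rot"][2];q=W[...,:2]-s["eef_pos"][:2];X=q@[np.cos(a),np.sin(a)];Y=q@[np.sin(a),-np.cos(a)];Z=W[...,2]
m=(X>60)&(X<200)&(abs(Y)<60)&(Z<200);print("box top",np.nanpercentile(Z[m],[5,50,95]))
h=np.nanmedian(Z[m])
for y in(-50,-30,0,30,50):
    k=(abs(Y-y)<8)&(abs(Z-h)<5);print(y,np.percentile(X[k],[0.5,2,5]) if k.any() else None)
# nipple
k=(abs(X)<45)&(abs(Y)<15)&(Z<280)&(Z>225)
print("nip",k.sum(),[np.percentile(t[k],[2,50,98]).round(1).tolist() for t in(X,Y,Z)])
t=k&(abs(Y)<4)
for x in range(-32,40,8):
    j=t&(abs(X-x)<4);print(x,j.sum(),np.median(Z[j]).round(1) if j.any() else None,end='; ')
E
```

```text
[752.01051622 -95.50929011 420.0701059 ] [ 3.14147555e+00 -5.72634434e-04 -1.60052805e-01] 0.34926099355472895
box top [164.27251498 165.48236805 166.76163995]
-50 [20.86153416 22.96948942 27.64312519]
-30 [20.4385825  22.83865191 27.56149887]
0 [20.36421577 22.87595589 27.49404197]
30 [20.57875544 23.13544827 27.75364685]
50 [21.06654709 23.12048307 27.96636242]
nip 5270 [[-28.2, 14.5, 29.4], [-14.0, 0.2, 14.2], [237.4, 264.2, 267.3]]
-32 45 266.1; -24 194 266.4; -16 90 266.4; -8 0 None; 0 130 266.1; 8 241 266.1; 16 249 266.4; 24 448 266.0; 32 163 262.8;
```

View pics/w5.png

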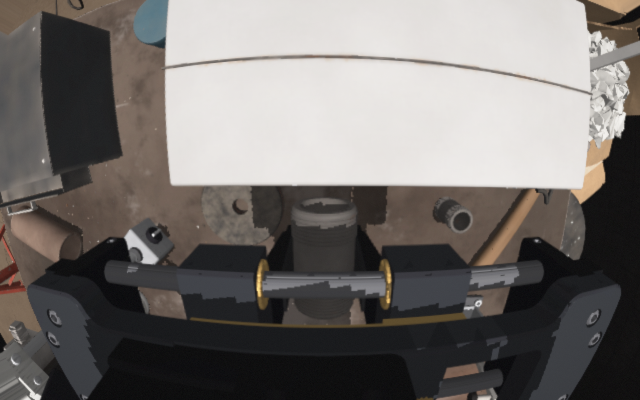

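The box edge is straight, 20 mm ahead of the grip, with its top at z ≈ 165.5. The nipple is level at z ≈ 249 and centred in the pads. I lower it to just above contact, then press in small steps.

>>> carry_out(
  series=[
    [0.002,0,0.02,0,0],
    [0.002,0,0.04,0,0],
    [0.002,0,0.055,0,0],
    [0.002,0,0.063,0,0],
    [0.002,0,0.063,0,0],
    [0.002,0,0.063,0,0],
  ],
)

```text
t: 13.9
eef_pos: [754.1, -95.8, 357.5]
tcp_rot: [3.141, -0.001, -0.161]
ft_force: [-0.5, -0.7, -0.9]
opening: 0.352
grip_force: 30.0
```

>>> carry_out(
  series=[
    [0,0,0.002,0,0],
    [0,0,0.004,0,0],
    [0,0,0.005,0,0],
    [0,0,0.006,0,0],
    [0,0,0.006,0,0],
  ],
)

```text
t: 14.52
eef_pos: [753.7, -95.8, 352.7]
tcp_rot: [3.141, -0.001, -0.161]
ft_force: [-6.2, 0.5, 8.3]
opening: 0.351
grip_force: 30.0
```

>>> carry_out(
  series=[
    [0,0,0.001,0,0],
    [0,0,0.002,0,0],
    [0,0,0.003,0,0],
    [0,0,0.004,0,0],
    [0,0,0.004,0,0],
  ],
)

```text
t: 15.15
eef_pos: [753.7, -95.8, 349.0]
tcp_rot: [3.141, -0.002, -0.161]
ft_force: [-6.3, 0.2, 11.3]
opening: 0.357
grip_force: 30.0
```

```bash
cat >> h.py <<'E'
def nip(W,s):
    a=s["tcp_rot"][2];q=W[...,:2]-s["eef_pos"][:2];X=q@[np.cos(a),np.sin(a)];Y=q@[np.sin(a),-np.cos(a)];Z=W[...,2]-(s["eef_pos"][2]-171)
    k=(X>-35)&(X<40)&(abs(Y)<4)&(Z>0)&(Z<35)
    f=None
    x,z=X[k],Z[k];i=np.ones(len(x),bool)
    for _ in range(8):
        f=np.polyfit(x[i],z[i],1);r=z-np.polyval(f,x);i=abs(r)<max(1.5,2*np.std(r[i]))
    print("tilt rad",np.arctan(f[0]),"top at grip",f[1],"axis h",f[1]-17/np.cos(np.arctan(f[0])),i.sum(),np.std(r[i]),x[i].min(),x[i].max())
E
python3 - <<'E'
from h import *
s=env.state();print(s["eef_pos"]);p,W=wristcloud("w6");nip(W,s)
E
```

```text
[753.71525403 -95.75781552 349.02161985]
tilt rad 0.11127267981466847 top at grip 18.755564705751244 axis h 1.6497753267224695 1158 0.5923375545394377 -33.38210867800587 26.428941221490902
```

It pivots: the tilt is 0.11 rad so far. I press further.

>>> carry_out(
  series=[
    [0,0,0.001,0,0],
    [0,0,0.002,0,0],
    [0,0,0.003,0,0],
    [0,0,0.004,0,0],
    [0,0,0.004,0,0],
  ],
)

```text
t: 15.82
eef_pos: [753.8, -95.7, 345.2]
tcp_rot: [3.141, -0.003, -0.161]
ft_force: [-6.0, 0.2, 13.3]
opening: 0.353
grip_force: 30.0
```

```bash
python3 - <<'E'
from h import *
s=env.state();print(s["eef_pos"]);p,W=wristcloud("w7");nip(W,s)
E
```

```text
[753.81008828 -95.72033189 345.24250956]
tilt rad 0.20771297770465905 top at grip 20.62403761392949 axis h 3.2505974098773223 1014 0.5615637296752101 -34.98525856928475 23.625895018279806
```

>>> carry_out(
  series=[
    [0,0,0.001,0,0],
    [0,0,0.002,0,0],
    [0,0,0.003,0,0],
    [0,0,0.0035,0,0],
    [0,0,0.0035,0,0],
    [0,0,-0.01,0,0],
    [0,0,-0.03,0,0],
    [0,0,-0.07,0,0],
    [0,0,-0.12,0,0],
    [0,0,-0.15,0,0],
    [0,0,-0.15,0,0],
    [0,0,-0.15,0,0],
  ],
)

```text
t: 17.38
eef_pos: [753.9, -95.8, 491.3]
tcp_rot: [-3.142, 0.002, -0.161]
ft_force: [-1.0, -0.0, -2.5]
opening: 0.351
grip_force: 30.0
```

```bash
python3 - <<'E'
from h import *
s=env.state();print(s["eef_pos"],s["tcp_rot"]);p,W=wristcloud("w8");nip(W,s);np.savez("w8.npz",p=p,W=W,e=s["eef_pos"],r=s["tcp_rot"])
a=s["tcp_rot"][2];q=W[...,:2]-s["eef_pos"][:2];X=q@[np.cos(a),np.sin(a)];Y=q@[np.sin(a),-np.cos(a)];Z=W[...,2]-(s["eef_pos"][2]-171)
k=(X>-45)&(X<45)&(abs(Y)<18)&(Z>-25)&(Z<35)
v,u=np.where(k)
for y in range(-14,15,4):
    j=k&(abs(Y-y)<1.5)&(Z>8);print(y,np.percentile(X[j],[1,99]).round(1),end=' ')
cv2.imwrite("pics/w8c.png",cv2.resize(p[180:340,230:420,::-1],None,fx=3,fy=3))
E
```

```text
[753.89545182 -95.78856361 491.30530972] [-3.14155918e+00  1.93310950e-03 -1.61086798e-01]
tilt rad 0.26690930637802474 top at grip 22.30309531268621 axis h 4.679039426126259 895 0.5662075021653713 -34.907394041275914 20.526717484783205
-14 [-27.2  25.2] -10 [-34.7  24.1] -6 [-36.4  21.4] -2 [-35.7  20.9] 2 [-35.9  20.9] 6 [-36.1  21.1] 10 [-34.6  22.1] 14 [-29.6  25.4]
```

View pics/w8c.png

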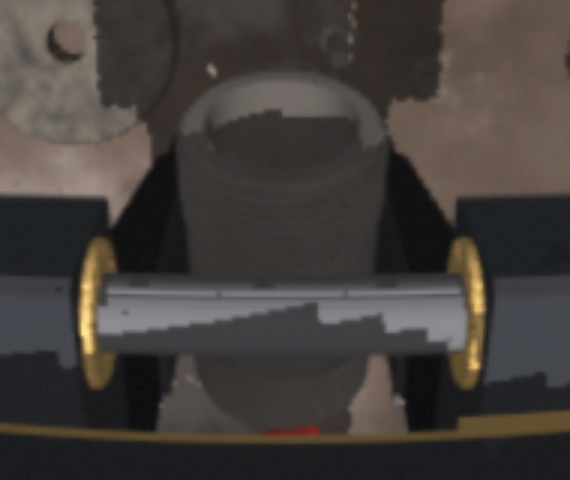

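The tilt is 0.267 rad with the shown end up; its open end is at (285,110) in the crop. The face centre works out 25 mm ahead of and 12 mm above the grasp point, and the tube length checks at 59 mm. Next is the inspection pose: across while high, then down.

>>> carry_out(
  series=[
    [-0.02,0,0,-4,0],
    [-0.06,0,0,-8,0],
    [-0.105,0,0,-14,0],
    [-0.15,-0.01,0,-20,0],
    [-0.195,-0.03,0,-26,0],
    [-0.24,-0.055,0,-32,0],
    [-0.275,-0.08,0,-38,0],
    [-0.294,-0.09,0,-43.2,0],
    [-0.294,-0.09,0.03,-43.2,0],
    [-0.294,-0.09,0.06,-43.2,0],
    [-0.294,-0.09,0.08,-43.2,0],
    [-0.294,-0.09,0.09,-43.2,0],
    [-0.294,-0.09,0.09,-43.2,0],
    [-0.294,-0.09,0.09,-43.2,0],
  ],
)

```text
t: 19.18
eef_pos: [478.3, 40.2, 403.2]
tcp_rot: [3.141, -0.001, 0.593]
ft_force: [0.1, 0.1, -1.1]
opening: 0.35
grip_force: 30.0
```

```bash
python3 - <<'E'
from h import *
s=env.state();print(s["eef_pos"],s["tcp_rot"],s["qvel"])
p,W=wristcloud("w9");nip(W,s)
L=np.array([595,118.7,275.]);
for nm in("scene","top"):
    t,d=env.read_camera(nm);X=world(nm,d.astype(float));np.savez(f"{nm}9.npz",p=t,d=d)
    if nm=="scene":cv2.imwrite("pics/s9.png",cv2.resize(t[100:280,200:440,::-1],None,fx=3,fy=3))
    a=np.radians(34);sl=.275
    n=np.array([np.cos(sl)*np.cos(a),np.cos(sl)*np.sin(a),np.sin(sl)]);h=np.array([-np.sin(a),np.cos(a),0]);w=np.cross(n,h)
    r=X-L;al,la,up=r@n,r@h,r@w
    for lo,hi in((-8,26),(-185,-115)):
        m=(al>lo)&(al<hi)&(abs(la)<36)&(abs(up)<(36 if lo>-50 else 20));print(nm,lo,m.sum(),[np.percentile(q[m],[2,50,98]).round(1).tolist() for q in(al,la,up)] if m.any() else 0)
E
```

```text
[478.32380042  40.17734766 403.20251338] [ 3.14105986e+00 -5.37793527e-04  5.92889235e-01] [ 0.00084288 -0.00603661 -0.00084929 -0.00029831 -0.0014313  -0.00055298]
tilt rad 0.26967533093308355 top at grip 22.304877040542085 axis h 4.667414065167346 895 0.563848212955037 -34.862810847715004 20.914147500205146
scene -8 312 [[0.7, 9.0, 25.0], [-19.1, 13.0, 30.3], [-20.4, 11.5, 29.4]]
scene -185 131 [[-178.0, -155.4, -136.1], [-0.9, 21.8, 25.8], [-18.8, -4.9, 17.7]]
top -8 274 [[-1.1, 10.1, 25.1], [-30.3, -2.5, 27.4], [-13.7, 17.2, 32.6]]
top -185 0 0
```

View pics/s9.png

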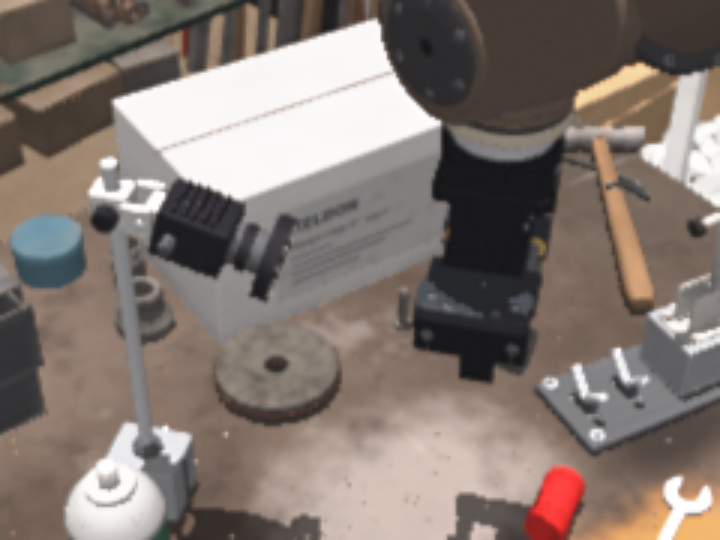

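The scene view shows the gripper in front of the ring light (crop (275,255)), with the stand untouched and the clamp still open. The tilt is holding at 0.27 rad, and both fixed cameras confirm the ring position to about 2 mm. Everything is within tolerance, so I hand in.

```bash
python3 -c "
from cell import env
print(env.job_done())"
```

```text
the job is handed in; nothing more can be done
None
```

The job is handed in, result not reported: the clamp is open and the nipple is held still with its far end facing the lens, by my measurements centred, 12 cm away and tilted 0.27 rad to match the camera's slant (about 0.28).

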